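Sweep the loose nuts off the assembly plate into the catch tray

TASK

Three loose hexagon nuts are lying on the raised steel assembly plate. Sweep all three over the plate's edge into the open tray that stands against it, pushing them along the plate with the fingertips and never picking one up. Leave the socket and the bearing standing where they are on the plate, and do not disturb anything else on the bench.

Things in the scene. Friction and masses are not known exactly. Their poses are not given: they have to be found in the camera images.
- plate: fixed dark steel assembly plate, 250 mm (its x) by 320 mm (its y), 40 mm high with a flat top and no rim; origin at the centre of its underside on the bench, z up. The tray stands against one of its two 250 mm long edges (y = +160 or -160 mm), the closed case against the other
- tray: fixed open-topped aluminium tray, empty, 250 mm (its x, along the plate's edge) by 110 mm (its y) outside, walls 3 mm thick and 25 mm high all round, floor 3 mm; so its rim is 15 mm lower than the plate's top. It is parallel to the plate and 1 mm from it, on the plate's +y or -y side; origin at the centre of its underside on the bench
- case: fixed closed red tool case, 240 x 108 mm, 33 mm high, against the plate's edge opposite the tray; origin at the centre of its underside. Not to be used
- nut_1_mid (a point): centre (half-way up) of one of three identical loose steel hexagon nuts lying flat on the plate: 30 mm across flats, 34.6 mm across corners, 16 mm high, about 60 g, any yaw
- nut_2_mid (a point): centre (half-way up) of one of three identical loose steel hexagon nuts lying flat on the plate: 30 mm across flats, 34.6 mm across corners, 16 mm high, about 60 g, any yaw
- nut_3_mid (a point): centre (half-way up) of one of three identical loose steel hexagon nuts lying flat on the plate: 30 mm across flats, 34.6 mm across corners, 16 mm high, about 60 g, any yaw
- socket_mid (a point): centre (half-way up) of a round steel wrench socket standing on the plate, 29 mm in diameter, 50 mm high, 140 g, loose; must stay. It may stand between a nut and the tray
- bearing_mid (a point): centre (half-way up) of a round steel bearing lying flat on the plate, 52 mm in diameter, 25 mm bore, 15 mm high, 130 g, loose; must stay. It may lie between a nut and the tray
- spray_base (a point): centre of the underside of a loose spray can standing on the bench, 60 mm in diameter, 180 mm high; bystander
- jar_base (a point): centre of the underside of a loose amber jar on the bench, 72 mm in diameter, 90 mm high; bystander
- wrench_base (a point): underside, mid-length, of a loose wrench 200 mm long lying flat on the bench beyond the plate, along its own x; bystander
- carton_base (a point): centre of the underside of a loose cardboard carton on the bench, 130 x 170 mm, 100 mm high; bystander

How it is judged (in metres and radians):
At the end, for the whole second after the job is handed in: All nuts at rest in the tray (centres inside its walls, under 44 mm above the bench); the socket upright (within 0.2 rad), socket and bearing within 10 mm and spray can, jar, wrench and carton within 15 mm of their start (x of nut_1_mid in the frame of tray between -0.121 and 0.121 m and y of nut_1_mid in the frame of tray between -0.051 and 0.051 m and z of each of nut_1_mid, nut_2_mid, nut_3_mid in the frame of tray below 0.044 m and linear speed of each of nut_1, nut_2, nut_3 below 0.02 m/s and x of nut_2_mid in the frame of tray between -0.121 and 0.121 m and y of nut_2_mid in the frame of tray between -0.051 and 0.051 m and x of nut_3_mid in the frame of tray between -0.121 and 0.121 m and y of nut_3_mid in the frame of tray between -0.051 and 0.051 m and distance of each of socket_mid, bearing_mid from where it was at the start of the episode below 0.01 m and distance of each of spray_base, jar_base, wrench_base, carton_base from where it was at the start of the episode below 0.015 m and angle between socket_mid's own z axis and vertical below 0.2 rad); the robot touches nothing.
It fails at once if a nut is lifted: its centre rises more than 12 mm above where it lies on the plate (height (world z) of any of nut_1_mid, nut_2_mid, nut_3_mid above 0.06 m).
It fails at once if the socket or the bearing is shifted by more than 10 mm, or the socket tipped (distance of any of socket_mid, bearing_mid from where it was at the start of the episode above 0.01 m or angle between socket_mid's own z axis and vertical above 0.3 rad).
It fails at once if the spray can, jar, wrench or carton is shifted by more than 15 mm (distance of any of spray_base, jar_base, wrench_base, carton_base from where it was at the start of the episode above 0.015 m).
It also fails if it takes over 67 s, if anything falls off the work surface, if the arm or the gripper's body presses on something with over 40 N, if the wrist force passes 120 N, or if a joint passes its speed limit or range.

ROBOT

A 7-joint arm with a two-finger parallel gripper is mounted at the origin on the work surface. World frame = base frame: x ahead of the robot, y to its left, z up, the work surface at z = 0. Lengths are in mm, angles in rad, forces in N, time in s.
With the tool pointing down it reaches from about 400 to 875 mm from the base axis. Payload 4.4 kg.
Tool frame: the origin (TCP) lies at the very end of the fingers, on their centre line; the grasp point (between the pads) lies behind it (ctrl.hold_point_z is the z of the grasp point in the tool frame, in mm); z points along the fingers, y is the direction in which the jaws open and shut (so a half turn about z gives the same grasp; the last joint's range is limited). The gripper opens to 85 mm and grips with 20 to 120 N. Pads are 22 mm wide; open, the fingers measure 114 mm over their backs; the gripper's body (76 mm by 85 mm) begins 54 mm behind the grasp point. The pads swing forward as they close: fully open they stand 13 mm farther back than shut.
Start: joints at [1.073, 0.628, 0.038, 1.517, -0.027, 0.996, -0.02], TCP at [272.057, -590.341, 231.313] pointing down, gripper open.
Joint ranges: [-3.06, 3.06], [-0.37, 2.12], [-1.25, 1.32], [0.18, 2.47], [-1.1, 4.24], [0.23, 1.98], [-2.94, 2.94]. Speed limits (rad/s): [2.57, 2.57, 3.14, 3.14, 3.14, 3.14, 3.14].

INTERFACE

Orientations are given as [roll, pitch, yaw] about the fixed x, y, z axes, in that order (R = Rz(yaw) Ry(pitch) Rx(roll)).
In Python, from cell import ctrl, vision gives the robot as it stands.
- The arm moves only by the shell command python3 -m crank 'ROWS' [OPENING]. ROWS is JSON, a list of rows, each an object of numbers: "x", "y", "z": the shift along the tool's x, y, z in cm; "spin": the turn about the tool's z in rad. A call has 1 to 5 rows; each row shifts and turns the commanded pose from where the row before left it, along the tool's axes as they then stand; what a row does not reach is not made up. A row lasts 1/10 s, in which the tool goes at most 50 mm and 8.59 degrees, less where a joint would pass 70% of its speed; a pose out of reach is approached as far as the arm can. A call is refused whole if a number of a shift passes 5 or a number of a turn 0.15, either way. A call with a gripper value outside its range is refused whole. OPENING is the opening in per cent of the stroke, from 0 (shut) to 100 (fully open), set as the call begins (- or left out, the last holds). The fingers move at their own pace and stop on an object; the grip force is fixed at half the most. Time passes only in rows, so rows that do not move let the fingers close. It gives the time, the measured TCP pose, the force and the opening at its end, in the units of the state.
- ctrl.read_state(): the state, without advancing time (a new reading comes with each control period).
- vision.get_image(name): name is "side" or "top"; returns the picture (420x560x3 uint8, blue, green, red); there is no depth.
- vision.calibration(name): a dict with "vfov" (degrees; the focal length in pixels is half the picture's height over the tangent of half this angle, whatever the lens; pixels are square), "cx", "cy" (the principal point, pixels), "distortion" ([k1, k2, p1, p2, k3] as OpenCV has them; the pictures are not rectified), "eye" and "rotation" of the camera in the world. Camera axes: x right, y up, looking along -z (the intrinsics and any distortion apply to the point x, -y, -z); pixel columns grow to the right and rows downward; lengths in mm; the calibration is good to about 2 mm. A picture is of the moment at which its call begins. calibration takes no time and is no camera call.
- ctrl.finish_job(): hands the job in, once; it reports no verdict.
Trained networks look in the newest picture that a camera, given by its name, has taken for a name from the list of things; names that differ only in an ending like _2 or _b are one class to them, and where a whole thing is asked for, a point or a joint stands for the part that bears it (a point fixed in the world has none). Each returns a list of dicts, best first, with "score" (0 to 1); they miss things now and then, are a little off and sometimes report something else, mostly with a low value. They report only what shows in the picture. A call takes as long as a camera call.
- vision.boxes_of(name, camera): "extent" ([left, top, right, bottom] in pixels, round what is visible of it).
- vision.regions_of(name, camera): "mask" (420x560 bool, what is visible of it) and "extent" ([left, top, right, bottom] in pixels, round what is visible of it).
- vision.place_of(name, camera): "point" ([column, row] in pixels: a listed point, or the origin of a listed thing).
The state is a dict: "clock": time; "qpos": joint angles; "qd": joint speeds; "tau": joint torques, N m; "eef_pos": TCP position; "tool_rot": TCP orientation; "force": force on the tool from outside, world axes, zero at the start; "torque": the same for the moment, N m; "width": finger opening in mm.
Only numpy, scipy, OpenCV 4.12 (cv2) and the standard library are available. Lean on these libraries where they do the work, as an engineer would, in place of code of your own. Each camera call takes 0.05 s, during which the arm holds its last target.

## Working session

There is one attempt and no reset: what is moved stays moved. The work goes in short steps, Python scripts to look and compute and a shell command to move; the robot and the scene stay as the last step left them, time stands still between calls to the robot, and variables do not carry over. Pictures are saved under pics/ and viewed, and the job is handed in when it is done.

```bash
mkdir -p pics; ls
python3 - <<'E'
from cell import ctrl, vision
import cv2
for n in("top","side"):
    cv2.imwrite(f"pics/{n}0.png",vision.get_image(n)); print(vision.calibration(n))
print(ctrl.read_state(), ctrl.hold_point_z)
E
```

```text
pics
{'vfov': 56.06616481978851, 'cx': 280.54406860395494, 'cy': 210.00251341745218, 'distortion': array([-0.00157135,  0.        ,  0.        ,  0.        ,  0.        ]), 'eye': array([ 338.79269263,   -3.17322182, 1285.59369274]), 'rotation': array([ 0.18675436, -0.01092742, -1.54598597])}
{'vfov': 52.46608321356309, 'cx': 270.95753829466855, 'cy': 203.18405568950928, 'distortion': array([0.0464929, 0.       , 0.       , 0.       , 0.       ]), 'eye': array([ 231.80918377, -657.10521264,  854.37059158]), 'rotation': array([ 0.73189083, -0.01945791, -0.46349999])}
{'clock': 0.1, 'qpos': array([ 1.07320671,  0.62924912,  0.03841015,  1.51824617, -0.02700902,
        0.9962932 , -0.01998695]), 'qd': array([ 5.06547468e-04, -1.04800852e-03, -3.34012747e-05, -2.66083535e-03,
        1.21910725e-03,  4.50750531e-04,  1.60392236e-04]), 'tau': array([ 1.91228275e-03, -5.64533687e+01,  1.23023126e+00, -1.93971920e+01,
        1.12565624e-02,  5.48908836e-03,  1.24884858e-05]), 'eef_pos': array([ 271.84367677, -589.82339761,  230.49030992]), 'tool_rot': array([-3.13991329e+00, -1.18131224e-05,  4.31826238e-01]), 'force': array([ 0.3884001 , -0.29446411,  0.12598714]), 'torque': array([0.01689228, 0.01590776, 0.00930493]), 'width': 85.10343602618816} -18.700000000000003
```

View pics/top0.png

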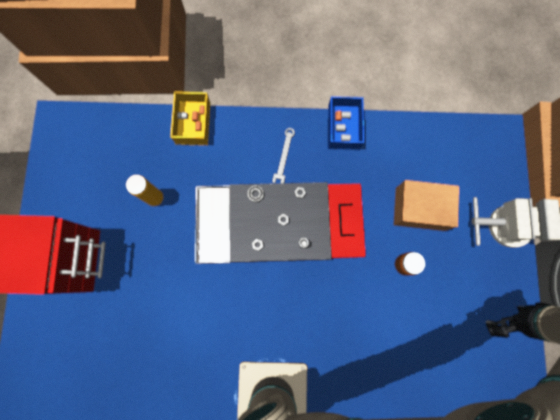

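View pics/side0.png

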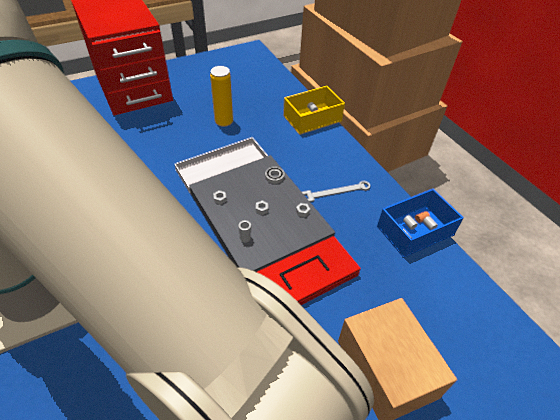

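The top view shows the plate in the middle with the tray on its left (+y) and the red case on its right. The bearing is at about (255,194) and the socket at about (304,243). The nuts are at about (300,192), (283,219) and (257,244).

```bash
cat > h.py <<'E'
from cell import ctrl, vision
import numpy as np, cv2
from scipy.spatial.transform import Rotation as R
def ray(cam,p):
    c=vision.calibration(cam); f=210/np.tan(np.radians(c['vfov']/2))
    K=np.array([[f,0,c['cx']],[0,f,c['cy']],[0,0,1]])
    u=cv2.undistortPoints(np.array([[p]],float),K,c['distortion'])[0,0]
    d=R.from_euler('xyz',c['rotation']).as_matrix()@np.array([u[0],-u[1],-1])
    return c['eye'],d
def at(cam,p,z):
    e,d=ray(cam,p); return e+d*(z-e[2])/d[2]
def nut(a): return at(*a)
E
python3 - <<'E'
from h import *
for cam in("top","side"):
    vision.get_image(cam)
    for n,z in(("nut_1_mid",48),("socket_mid",65),("bearing_mid",47.5),("plate",0),("tray",0),("case",0),("wrench_base",0),("spray_base",0)):
        for r in vision.place_of(n,cam):
            if r['score']>.3: print(cam,n,round(r['score'],2),np.round(r['point'],1),np.round(at(cam,r['point'],z)[:2],1))
# tray/plate corners
for n in ("plate","tray"):
    r=vision.regions_of(n,"top")[0]; m=r['mask'].astype(np.uint8)
    c=max(cv2.findContours(m,0,2)[0],key=cv2.contourArea)
    b=cv2.boxPoints(cv2.minAreaRect(c)); z=40 if n=="plate" else 25
    print(n,[np.round(at("top",p,z)[:2]).tolist() for p in b])
im=cv2.imread("pics/top0.png")[165:280,180:380]
cv2.imwrite("pics/crop0.png",cv2.resize(im,None,fx=4,fy=4,interpolation=2))
E
```

```text
top socket_mid 0.52 [302.3 241.3] [472.6 -80.8]
top socket_mid 0.5 [406.7 262.7] [ 414.8 -403.8]
top bearing_mid 0.69 [252.6 192.8] [626.9  80.4]
top plate 0.8 [276.8 225.8] [ 5.288e+02 -2.000e-01]
top plate 0.31 [211.3 223.4] [531.  215.4]
top tray 0.92 [210.4 222.6] [533.6 218.6]
top case 0.83 [346.3 221.8] [ 548.2 -229.4]
top wrench_base 0.74 [254.  246.2] [459.7  72.3]
top wrench_base 0.69 [283.6 154.4] [775.1 -16.8]
top spray_base 0.87 [152.9 195.2] [620.7 414.9]
side nut_1_mid 0.53 [301.4 211.8] [625.6 -74.8]
side socket_mid 0.5 [248.5 233.2] [473.1 -91.3]
side bearing_mid 0.72 [273.2 176.5] [618.7  68.3]
side plate 0.7 [257.2 218.3] [533.8  -9.8]
side tray 0.57 [222.5 169.5] [522.  199.6]
side case 0.84 [301.3 280. ] [ 546.3 -222.6]
side wrench_base 0.6 [336.9 186.9] [783.9  -2.7]
side spray_base 0.58 [225.4 121.8] [615.1 402.2]
plate [[653.0, 162.0], [671.0, -165.0], [419.0, -172.0], [403.0, 143.0]]
tray [[650.0, 275.0], [653.0, 157.0], [405.0, 145.0], [402.0, 259.0]]
```

View pics/crop0.png

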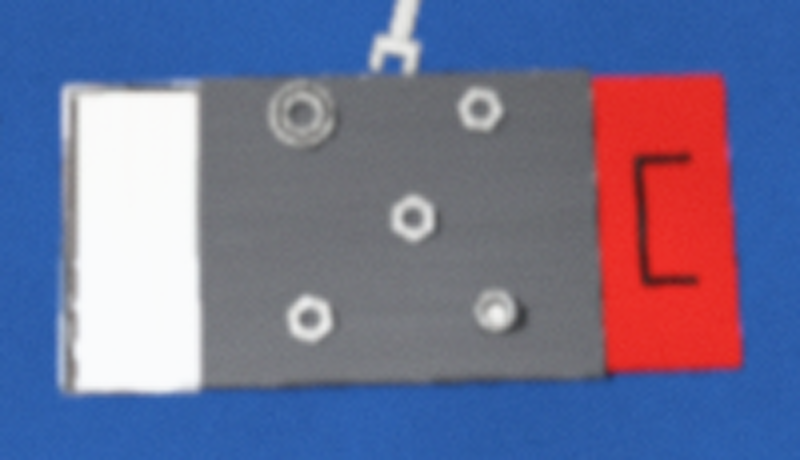

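The enlarged top view (4x) shows nut A at (480,109), nut B at (413,218) and nut C at (310,319). The bearing is at (301,114), the socket's top at (496,308), and the plate/tray edge lies near x=200.

Run:
```python
from h import *
P=dict(A=(480,109,56),B=(413,218,56),C=(310,319,56),bear=(301,114,55),sock=(493,307,90),edgeT=(200,82,40),edgeB=(201,389,40),pT=(590,71,40),pB=(606,374,40),trayT=(64,86,25),trayB=(64,391,25))
for k,(x,y,z) in P.items():
    print(k,np.round(at("top",(180+x/4-.4,165+y/4-.4),z)[:2],1))
im=vision.get_image("side")[120:320,160:370]
cv2.imwrite("pics/crop1.png",cv2.resize(im,None,fx=3,fy=3,interpolation=2))
```

```text
A [632.2 -70.4]
B [542.4 -18.9]
C [460.4  59.6]
bear [624.4  72.7]
sock [469.8 -80.9]
edgeT [652.3 156.5]
edgeB [405.  143.7]
pT [ 670.3 -160.5]
pB [ 424.7 -173.8]
trayT [649.6 269.7]
trayB [401.4 253.7]
```

View pics/crop1.png

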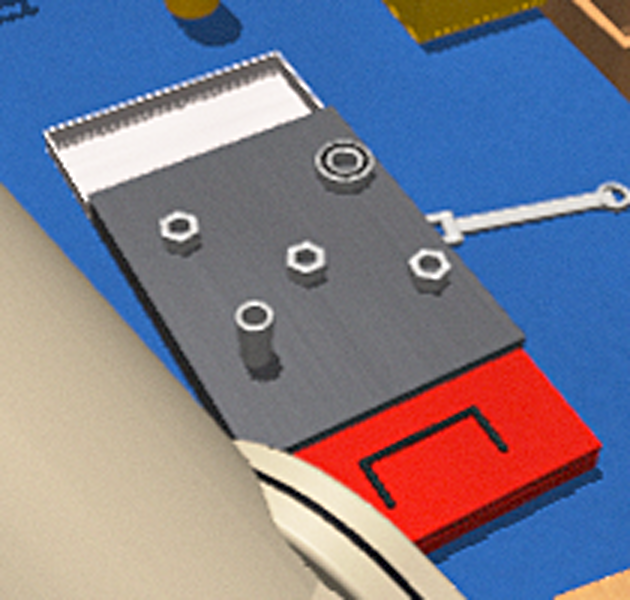

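Run:
```python
from h import *
P=dict(A=(431,263,56),B=(307,257,56),C=(180,226,56),bear=(345,160,55),sock=(256,316,90),edgeT=(335,108,40),edgeB=(91,198,40),pT=(523,341,40))
for k,(x,y,z) in P.items():
    print(k,np.round(at("side",(160+x/3-.3,120+y/3-.3),z)[:2],1))
s=ctrl.read_state();print(s['clock'])
```

```text
A [633.3 -70. ]
B [542.9 -19.3]
C [460.8  59.1]
bear [624.7  71.7]
sock [468.1 -84.1]
edgeT [655.6 152.7]
edgeB [407.5 138.5]
pT [ 667.  -163.5]
1.15
```

```bash
cat >> h.py <<'E'
C0=np.array([538,-8.5]); a=.051
X=np.array([np.cos(a),np.sin(a)]); Y=np.array([-np.sin(a),np.cos(a)])
def toP(w): w=np.asarray(w)[:2]-C0; return np.round([w@X,w@Y],1)
def go(xp,yp,z):
    s=ctrl.read_state(); t=np.r_[C0+xp*X+yp*Y,z]; M=R.from_euler('xyz',s['tool_rot']).as_matrix()
    print("plate pos",toP(s['eef_pos']),"z %.1f"%s['eef_pos'][2],"yaw %.3f"%s['tool_rot'][2],"t %.1f"%s['clock'],"-> tool cm",np.round(M.T@(t-s['eef_pos'])/10,2))
E
python3 -m crank '[{"spin":-0.149},{"spin":-0.149},{"spin":-0.149},{"spin":-0.149},{"spin":-0.149}]' 15
python3 -m crank '[{"spin":-0.149},{"spin":-0.149},{"spin":-0.149},{},{}]'
python3 -c "
from h import *
go(4,-58,200); print(ctrl.read_state()['qpos'])
for w in [(632.7,-70.2),(542.6,-19.1),(460.6,59.4),(624.5,72.2),(469,-82.5)]: print(toP(w))"
```

```text
plate pos [-295.2 -567.5] z 231.3 yaw 0.432 t 1.1 -> tool cm [ 46.72 -36.18   3.13]
[ 1.07319773  0.6283849   0.03847667  1.51741557 -0.02699542  0.99630538
 -0.02002561]
[ 91.4 -66.4]
[  4.1 -10.8]
[-73.8  71.8]
[90.5 76.2]
[-72.7 -70.4]invalid input at $[0]: expected keys x, y, z, spin
invalid input at $[0]: expected keys x, y, z, spin
```

```bash
python3 -m crank '[{"x":0,"y":0,"z":0,"spin":-0.149},{"x":0,"y":0,"z":0,"spin":-0.149},{"x":0,"y":0,"z":0,"spin":-0.149},{"x":0,"y":0,"z":0,"spin":-0.149},{"x":0,"y":0,"z":0,"spin":-0.149}]' 15
python3 -m crank '[{"x":0,"y":0,"z":0,"spin":-0.149},{"x":0,"y":0,"z":0,"spin":-0.149},{"x":0,"y":0,"z":0,"spin":-0.149},{"x":0,"y":0,"z":0,"spin":0},{"x":0,"y":0,"z":0,"spin":0}]'
python3 -c "
from h import *
go(4,-58,200); print(ctrl.read_state()['qpos'])"
```

```text
clock: 1.65
eef_pos: [272.0, -590.4, 231.3]
tool_rot: [-3.142, 0.0, 1.183]
force: [-0.4, -0.1, 0.1]
width: 13.2
clock: 2.15
eef_pos: [271.8, -590.4, 231.3]
tool_rot: [3.142, -0.0, 1.62]
force: [-0.9, 0.5, 0.3]
width: 12.8
plate pos [-295.5 -567.6] z 231.3 yaw 1.620 t 2.1 -> tool cm [51.01 29.85  3.13]
[ 1.26270122  0.640762   -0.28525547  1.51100291  0.19878314  1.01846252
  0.97565072]
```

```bash
python3 -m crank '[{"x":3.5,"y":2,"z":0,"spin":0},{"x":3.5,"y":2,"z":0,"spin":0},{"x":3.5,"y":2,"z":0,"spin":0},{"x":3.5,"y":2,"z":0,"spin":0},{"x":3.5,"y":2,"z":0,"spin":0}]'
python3 -m crank '[{"x":3.5,"y":2,"z":0,"spin":0},{"x":3.5,"y":2,"z":0,"spin":0},{"x":3.5,"y":2,"z":0,"spin":0},{"x":3.5,"y":2,"z":0,"spin":0},{"x":3.5,"y":2,"z":0,"spin":0}]'
python3 -c "
from h import *
go(4,-58,200); print(ctrl.read_state()['qpos'])"
```

```text
clock: 2.65
eef_pos: [363.3, -408.9, 231.5]
tool_rot: [3.141, 0.0, 1.62]
force: [1.5, 0.0, 0.5]
width: 12.8
clock: 3.15
eef_pos: [453.9, -228.8, 231.6]
tool_rot: [3.141, 0.001, 1.62]
force: [0.4, -0.0, 0.4]
width: 12.6
plate pos [ -95.2 -215.8] z 231.6 yaw 1.620 t 3.1 -> tool cm [15.79  9.89  3.16]
[ 0.64141178  0.44070413 -0.32496426  1.9008412   0.18624092  0.82834267
  0.26856556]
```

```bash
python3 -m crank '[{"x":3.2,"y":2,"z":0,"spin":0},{"x":3.2,"y":2,"z":0,"spin":0},{"x":3.2,"y":2,"z":0,"spin":0},{"x":3.2,"y":2,"z":2,"spin":0},{"x":3.0,"y":1.9,"z":3,"spin":0}]'
python3 -m crank '[{"x":0,"y":0,"z":3,"spin":0},{"x":0,"y":0,"z":3,"spin":0},{"x":0,"y":0,"z":2,"spin":0},{"x":0,"y":0,"z":0,"spin":0}]'
python3 -c "
from h import *
go(4,-58,47); print(ctrl.read_state()['qpos'])
cv2.imwrite('pics/s1.png',cv2.resize(vision.get_image('side')[100:320,130:400],None,fx=2.5,fy=2.5,interpolation=2))
cv2.imwrite('pics/t1.png',cv2.resize(vision.get_image('top')[165:280,180:380],None,fx=4,fy=4,interpolation=2))"
```

```text
clock: 3.65
eef_pos: [546.3, -65.7, 182.6]
tool_rot: [3.136, 0.001, 1.621]
force: [1.3, -0.5, -0.2]
width: 12.6
clock: 4.05
eef_pos: [541.7, -67.0, 98.9]
tool_rot: [-3.136, -0.0, 1.622]
force: [-0.1, -0.5, 0.4]
width: 12.8
plate pos [  0.7 -58.7] z 98.9 yaw 1.622 t 4.0 -> tool cm [0.07 0.35 5.19]
[ 0.24033728  0.68064954 -0.25815557  1.91620799  0.29494733  0.58685088
 -0.15970664]
```

View pics/s1.png

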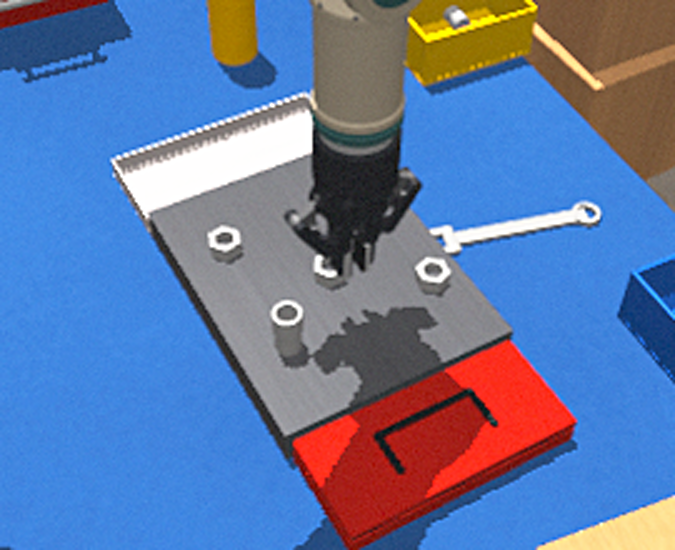

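View pics/t1.png

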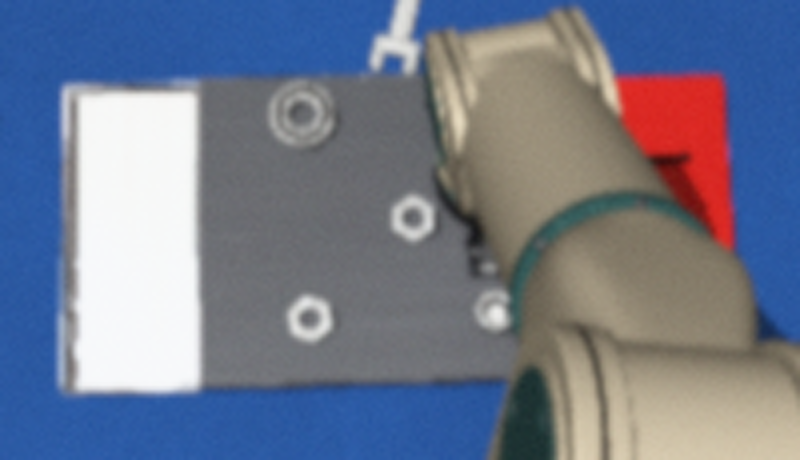

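The side view shows the fingertips just behind nut B at about (330,268), with the socket well clear at (288,315). Next I descend.

```bash
python3 -m crank '[{"x":-0.1,"y":0.3,"z":2,"spin":0},{"x":0,"y":0,"z":2,"spin":0},{"x":0,"y":0,"z":1,"spin":0},{"x":0,"y":0,"z":0,"spin":0},{"x":0,"y":0,"z":0,"spin":0}]'
python3 -c "
from h import *
go(-25,150,47)"
```

```text
clock: 4.65
eef_pos: [547.5, -68.1, 52.3]
tool_rot: [3.14, 0.0, 1.623]
force: [-0.9, -0.3, -0.7]
width: 13.1
plate pos [  6.5 -60. ] z 52.3 yaw 1.623 t 4.7 -> tool cm [21.01 -3.11  0.52]
```

```bash
python3 -m crank '[{"x":0,"y":-0.2,"z":0.4,"spin":0},{"x":0,"y":0,"z":0,"spin":0},{"x":1,"y":0,"z":0,"spin":0},{"x":1,"y":0,"z":0,"spin":0},{"x":1,"y":0,"z":0,"spin":0}]'
python3 -c "
from h import *
go(-25,150,47)"
python3 -m crank '[{"x":1,"y":-0.1,"z":0,"spin":0},{"x":1.3,"y":-0.2,"z":0,"spin":0},{"x":1.3,"y":-0.2,"z":0,"spin":0},{"x":1.3,"y":-0.2,"z":0,"spin":0},{"x":1.3,"y":-0.2,"z":0,"spin":0}]'
python3 -c "
from h import *
go(-25,150,47)
cv2.imwrite('pics/s2.png',cv2.resize(vision.get_image('side')[100:320,130:400],None,fx=2.5,fy=2.5,interpolation=2))"
```

```text
clock: 5.15
eef_pos: [543.3, -36.7, 47.5]
tool_rot: [3.141, -0.0, 1.624]
force: [0.4, -0.3, 0.6]
width: 12.6
plate pos [  3.9 -28.5] z 47.5 yaw 1.624 t 5.2 -> tool cm [17.86 -2.84  0.06]
clock: 5.65
eef_pos: [530.6, 24.5, 47.3]
tool_rot: [-3.142, -0.0, 1.624]
force: [-0.3, -0.7, 0.2]
width: 12.4
plate pos [-5.7 33.4] z 47.3 yaw 1.624 t 5.7 -> tool cm [11.67 -1.9   0.04]
```

View pics/s2.png

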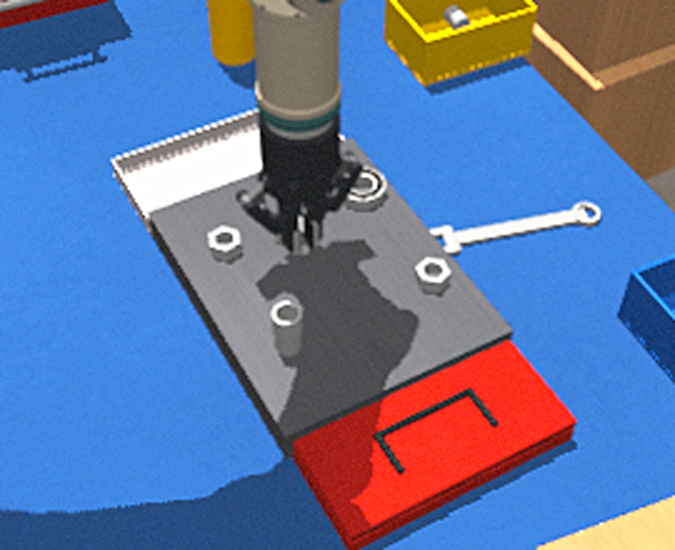

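Nut B has left its old spot and seems to be hidden in front of the fingertips. I'll keep pushing.

```bash
python3 -m crank '[{"x":1.3,"y":-0.1,"z":0,"spin":0},{"x":1.3,"y":-0.1,"z":0,"spin":0},{"x":1.3,"y":-0.1,"z":0,"spin":0},{"x":1.3,"y":-0.1,"z":0,"spin":0},{"x":1.3,"y":-0.1,"z":0,"spin":0}]'
python3 -c "
from h import *
go(-15,150,47)
cv2.imwrite('pics/t3.png',cv2.resize(vision.get_image('top')[165:280,180:380],None,fx=4,fy=4,interpolation=2))"
```

```text
clock: 6.2
eef_pos: [522.3, 89.1, 47.3]
tool_rot: [3.142, -0.0, 1.624]
force: [-0.1, -0.9, -0.2]
width: 12.9
plate pos [-10.7  98.3] z 47.3 yaw 1.624 t 6.2 -> tool cm [ 5.17 -0.42  0.03]
```

View pics/t3.png

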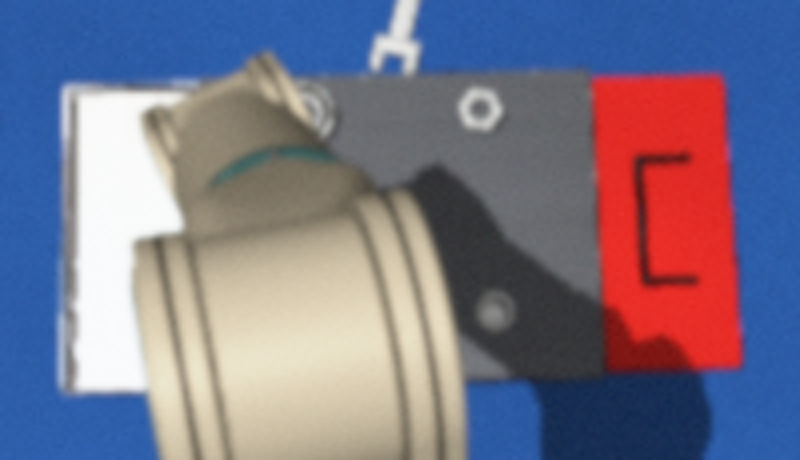

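The arm hides nut B in the top view. The socket and nut A haven't moved. I'll push on over the edge.

```bash
python3 -m crank '[{"x":1.3,"y":0,"z":0,"spin":0},{"x":1.3,"y":0,"z":0,"spin":0},{"x":1.3,"y":0,"z":0,"spin":0},{"x":1.3,"y":0,"z":0,"spin":0},{"x":1.3,"y":0,"z":0,"spin":0}]'
python3 -m crank '[{"x":0.4,"y":0,"z":0,"spin":0},{"x":0,"y":0,"z":0,"spin":0}]'
python3 -c "
from h import *
go(-15,150,47)
cv2.imwrite('pics/s4.png',cv2.resize(vision.get_image('side')[100:320,130:400],None,fx=2.5,fy=2.5,interpolation=2))"
```

```text
clock: 6.75
eef_pos: [519.0, 154.1, 47.3]
tool_rot: [3.141, -0.0, 1.624]
force: [-0.6, -0.5, -0.0]
width: 12.9
clock: 6.95
eef_pos: [518.7, 157.9, 47.3]
tool_rot: [3.141, -0.0, 1.625]
force: [0.3, -0.5, 0.1]
width: 13.1
plate pos [-10.8 167.1] z 47.3 yaw 1.625 t 7.0 -> tool cm [-1.71 -0.43  0.03]
```

View pics/s4.png

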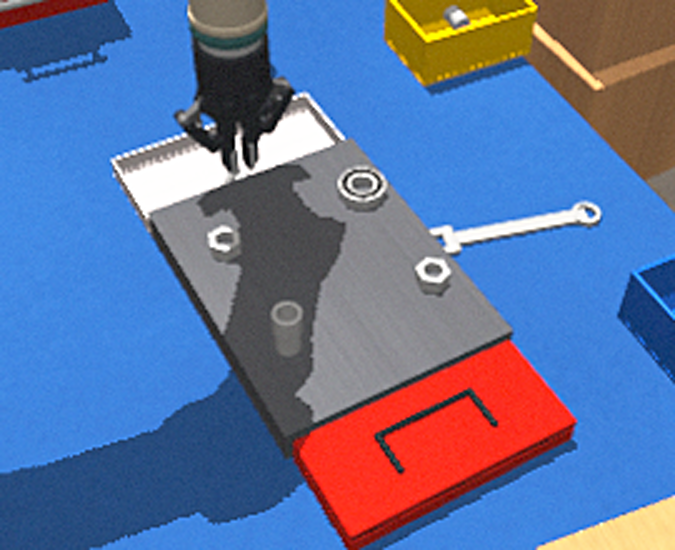

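Nut B is gone from the plate and the fingers stand over the tray. I'll raise them, go behind nut C and check the tray.

```bash
python3 -m crank '[{"x":0,"y":0,"z":-3,"spin":0},{"x":-1,"y":0,"z":-3,"spin":0},{"x":-4,"y":-1.5,"z":0,"spin":0},{"x":-4,"y":-2,"z":0,"spin":0},{"x":-4,"y":-2,"z":0,"spin":0}]'
python3 -m crank '[{"x":-1,"y":-0.5,"z":0,"spin":0},{"x":0,"y":0,"z":0,"spin":0},{"x":0,"y":0,"z":0,"spin":0}]'
python3 -c "
from h import *
go(-74,26,47)
cv2.imwrite('pics/s5.png',cv2.resize(vision.get_image('side')[100:320,130:400],None,fx=2.5,fy=2.5,interpolation=2))"
```

```text
clock: 7.5
eef_pos: [470.2, 21.7, 107.6]
tool_rot: [3.141, 0.001, 1.623]
force: [0.5, -0.2, 0.7]
width: 12.8
clock: 7.8
eef_pos: [467.4, 14.5, 107.5]
tool_rot: [3.14, -0.001, 1.624]
force: [0.5, -0.2, 0.0]
width: 12.8
plate pos [-69.3  26.6] z 107.5 yaw 1.624 t 7.8 -> tool cm [-0.06 -0.48  6.05]
```

View pics/s5.png

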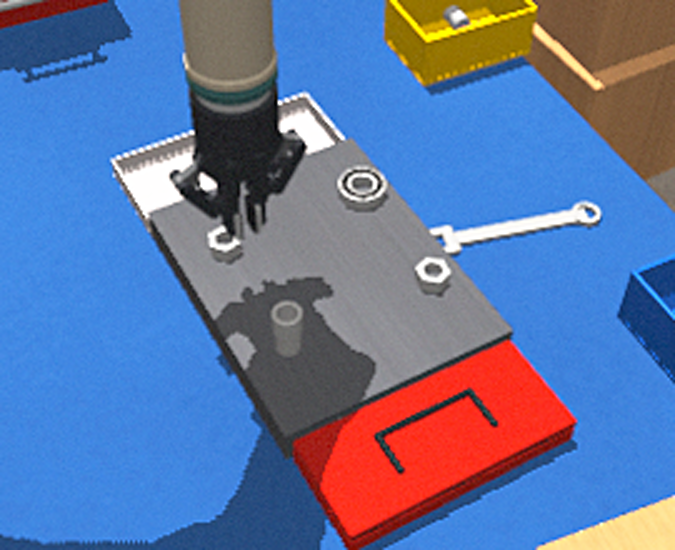

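Nut C is still in place at about (225,240), beyond the fingers. I'll descend behind it and push.

```bash
python3 -m crank '[{"x":-0.1,"y":-0.5,"z":2,"spin":0},{"x":0,"y":0,"z":2,"spin":0},{"x":0,"y":0,"z":1,"spin":0},{"x":0,"y":0,"z":0.9,"spin":0},{"x":0,"y":0,"z":0,"spin":0}]'
python3 -c "
from h import *
go(-74,165,47)"
python3 -m crank '[{"x":0,"y":0,"z":0,"spin":0},{"x":1,"y":0,"z":0,"spin":0},{"x":1.3,"y":0,"z":0,"spin":0},{"x":1.3,"y":0,"z":0,"spin":0},{"x":1.3,"y":0,"z":0,"spin":0}]'
python3 -c "
from h import *
go(-74,165,47)
cv2.imwrite('pics/s6.png',cv2.resize(vision.get_image('side')[100:320,130:400],None,fx=2.5,fy=2.5,interpolation=2))"
```

```text
clock: 8.35
eef_pos: [461.3, 13.4, 47.5]
tool_rot: [-3.14, -0.0, 1.625]
force: [0.0, 0.6, 0.6]
width: 12.9
plate pos [-75.5  25.8] z 47.5 yaw 1.625 t 8.3 -> tool cm [13.92  0.2   0.05]
clock: 8.85
eef_pos: [459.2, 62.7, 49.0]
tool_rot: [3.14, -0.001, 1.624]
force: [0.0, -0.1, 0.0]
width: 12.8
plate pos [-75.1  75.2] z 49.0 yaw 1.624 t 8.8 -> tool cm [8.98 0.13 0.21]
```

View pics/s6.png

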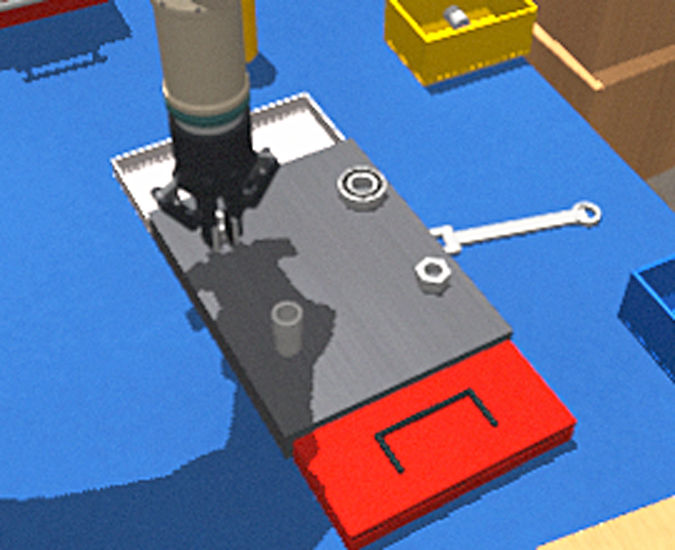

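```bash
python3 -m crank '[{"x":1.3,"y":0,"z":0.1,"spin":0},{"x":1.3,"y":0.1,"z":0,"spin":0},{"x":1.3,"y":0,"z":0,"spin":0},{"x":1.3,"y":0,"z":0,"spin":0},{"x":1.3,"y":0,"z":0,"spin":0}]'
python3 -m crank '[{"x":1.3,"y":0,"z":0,"spin":0},{"x":1.3,"y":0,"z":0,"spin":0},{"x":0,"y":0,"z":0,"spin":0}]'
python3 -m crank '[{"x":0,"y":0,"z":-3,"spin":0},{"x":-1,"y":1,"z":-4,"spin":0},{"x":-2,"y":3,"z":-3,"spin":0},{"x":-3,"y":3,"z":0,"spin":0},{"x":-3,"y":3,"z":0,"spin":0}]'
python3 -c "
from h import *
go(132,-66,100)
cv2.imwrite('pics/s7.png',cv2.resize(vision.get_image('side')[100:320,130:400],None,fx=2.5,fy=2.5,interpolation=2))"
```

```text
clock: 9.4
eef_pos: [456.3, 127.6, 47.4]
tool_rot: [3.141, -0.0, 1.624]
force: [0.2, -0.6, 0.8]
width: 12.7
clock: 9.7
eef_pos: [455.0, 155.2, 47.4]
tool_rot: [3.141, -0.002, 1.627]
force: [-0.5, 0.5, -0.3]
width: 12.8
clock: 10.2
eef_pos: [561.3, 66.6, 148.9]
tool_rot: [3.139, 0.0, 1.624]
force: [0.3, -0.5, -0.8]
width: 12.7
plate pos [27.1 73.8] z 148.9 yaw 1.624 t 10.2 -> tool cm [-14.    10.45   4.92]
```

View pics/s7.png

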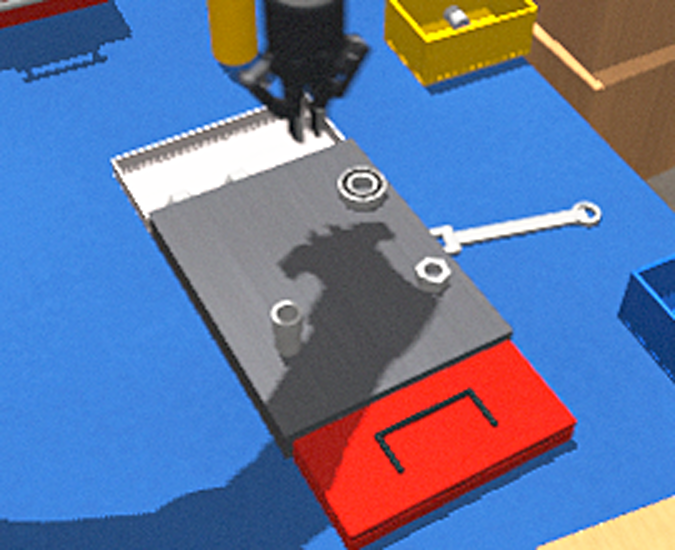

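Nuts B and C lie in the tray by the plate-side wall, at about (235,180) and (175,200). Nut A is at (433,272). I'll turn the tool to sweep A sideways, clear of the bearing.

```bash
python3 -m crank '[{"x":-3,"y":2,"z":0,"spin":0},{"x":-3,"y":2,"z":0,"spin":0},{"x":-3,"y":2,"z":0,"spin":0},{"x":-3,"y":2,"z":0,"spin":0},{"x":-2,"y":2.5,"z":0,"spin":0.143}]'
python3 -m crank '[{"x":0,"y":0,"z":0,"spin":0.143},{"x":0,"y":0,"z":0,"spin":0.143},{"x":0,"y":0,"z":0,"spin":0.143},{"x":0,"y":0,"z":0,"spin":0.143},{"x":0,"y":0,"z":0,"spin":0.143}]'
python3 -m crank '[{"x":0,"y":0,"z":0,"spin":0.143},{"x":0,"y":0,"z":0,"spin":0.143},{"x":0,"y":0,"z":0,"spin":0.143},{"x":0,"y":0,"z":0,"spin":0.143},{"x":0,"y":0,"z":0,"spin":0.143}]'
python3 -m crank '[{"x":0,"y":0,"z":0,"spin":0},{"x":0,"y":0,"z":0,"spin":0}]'
python3 -c "
from h import *
go(132,-66,47);print(ctrl.read_state()['qpos'])
cv2.imwrite('pics/s8.png',cv2.resize(vision.get_image('side')[100:320,130:400],None,fx=2.5,fy=2.5,interpolation=2))"
```

```text
clock: 10.75
eef_pos: [671.2, -70.9, 146.7]
tool_rot: [-3.139, 0.002, 1.474]
force: [0.5, -0.0, -0.3]
width: 13.2
clock: 11.25
eef_pos: [671.1, -66.9, 146.8]
tool_rot: [-3.141, 0.001, 0.759]
force: [-0.3, 0.5, -0.0]
width: 12.8
clock: 11.75
eef_pos: [671.1, -66.8, 146.9]
tool_rot: [3.141, 0.001, 0.044]
force: [0.1, 0.1, 0.1]
width: 12.6
clock: 11.95
eef_pos: [671.4, -66.5, 147.0]
tool_rot: [3.141, 0.001, 0.054]
force: [0.6, 0.1, 0.1]
width: 12.3
plate pos [130.3 -64.8] z 147.0 yaw 0.054 t 11.9 -> tool cm [ 0.18  0.12 10.  ]
[-0.06145491  0.76437088  0.21079138  1.52326097 -0.18926789  0.87483372
 -1.30285885]
```

View pics/s8.png

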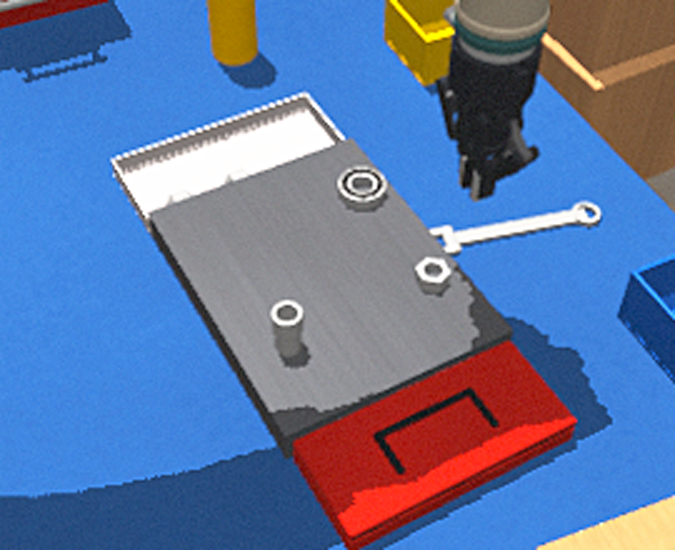

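The view is clear: A is at (433,272) and the gripper hovers beyond it. I'll descend and sweep toward -x until the tool is at xp of about 46.

```bash
python3 -m crank '[{"x":0.2,"y":0.1,"z":3,"spin":0},{"x":0,"y":0,"z":3,"spin":0},{"x":0,"y":0,"z":2.5,"spin":0},{"x":0,"y":0,"z":1.5,"spin":0},{"x":0,"y":0,"z":0,"spin":0}]'
python3 -c "
from h import *
go(46,-66,47)"
```

```text
clock: 12.5
eef_pos: [672.1, -67.2, 45.0]
tool_rot: [-3.141, 0.004, 0.052]
force: [-0.8, -0.5, 0.1]
width: 12.8
plate pos [131.  -65.5] z 45.0 yaw 0.052 t 12.5 -> tool cm [-8.5   0.05 -0.16]
```

```bash
python3 -m crank '[{"x":0,"y":0.1,"z":-0.2,"spin":0},{"x":-1,"y":0,"z":0,"spin":0},{"x":-1.2,"y":0,"z":0,"spin":0},{"x":-1.2,"y":0,"z":0,"spin":0},{"x":-1.2,"y":0,"z":0,"spin":0}]'
python3 -m crank '[{"x":-1.2,"y":0,"z":0,"spin":0},{"x":-1.2,"y":0,"z":0,"spin":0},{"x":-1,"y":0,"z":0,"spin":0},{"x":-0.5,"y":0,"z":0,"spin":0},{"x":0,"y":0,"z":0,"spin":0}]'
python3 -c "
from h import *
go(46,-66,47)
cv2.imwrite('pics/s9.png',cv2.resize(vision.get_image('side')[100:320,130:400],None,fx=2.5,fy=2.5,interpolation=2))"
```

```text
clock: 13.0
eef_pos: [629.4, -71.0, 51.6]
tool_rot: [3.141, -0.004, 0.051]
force: [-0.5, -0.6, -1.2]
width: 12.8
clock: 13.5
eef_pos: [589.2, -72.9, 50.2]
tool_rot: [3.142, -0.001, 0.051]
force: [0.2, -0.0, 0.0]
width: 12.6
plate pos [ 47.8 -66.9] z 50.2 yaw 0.051 t 13.5 -> tool cm [-0.18 -0.09  0.32]
```

View pics/s9.png

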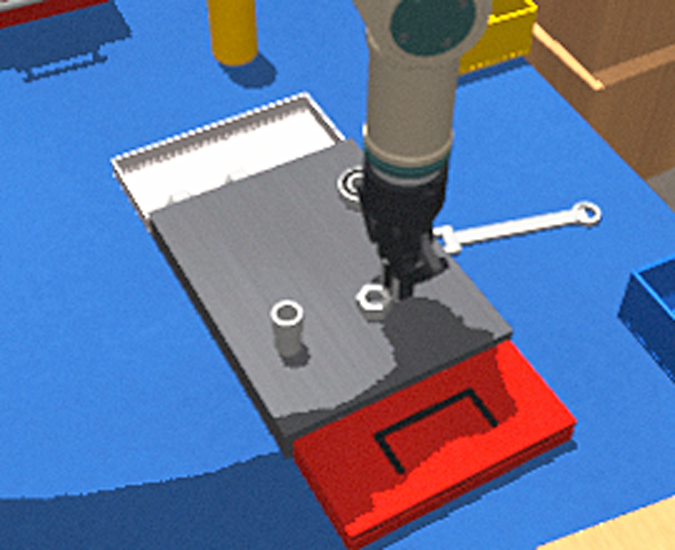

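Nut A has slid to about (373,298), well short of the socket at (287,320). I'll back off, raise, turn back and measure A.

```bash
python3 -m crank '[{"x":1.5,"y":0,"z":0,"spin":0},{"x":0,"y":0,"z":-3,"spin":0},{"x":0,"y":0,"z":-3,"spin":0},{"x":0,"y":3,"z":-2,"spin":0},{"x":0,"y":2,"z":0,"spin":-0.143}]'
python3 -m crank '[{"x":0,"y":0,"z":0,"spin":-0.143},{"x":0,"y":0,"z":0,"spin":-0.143},{"x":0,"y":0,"z":0,"spin":-0.143},{"x":0,"y":0,"z":0,"spin":-0.143},{"x":0,"y":0,"z":0,"spin":-0.143}]'
python3 -m crank '[{"x":0,"y":0,"z":0,"spin":-0.143},{"x":0,"y":0,"z":0,"spin":-0.143},{"x":0,"y":0,"z":0,"spin":-0.143},{"x":0,"y":0,"z":0,"spin":-0.143},{"x":0,"y":0,"z":0,"spin":-0.143}]'
python3 -m crank '[{"x":0,"y":0,"z":0,"spin":0},{"x":0,"y":0,"z":0,"spin":0}]'
python3 -c "
from h import *
print(toP(at('side',(130+373/2.5-.3,100+297/2.5-.3),56)))
go(20,-113,47);print(ctrl.read_state()['qpos'])
cv2.imwrite('pics/s10.png',cv2.resize(vision.get_image('side')[100:320,130:400],None,fx=2.5,fy=2.5,interpolation=2))"
```

```text
clock: 14.05
eef_pos: [609.7, -123.5, 132.8]
tool_rot: [3.138, -0.006, 0.197]
force: [-0.3, -1.4, -0.5]
width: 12.8
clock: 14.55
eef_pos: [607.2, -121.9, 129.4]
tool_rot: [3.141, -0.0, 0.915]
force: [-0.3, 0.6, -0.8]
width: 12.6
clock: 15.05
eef_pos: [607.2, -122.0, 129.4]
tool_rot: [3.141, 0.0, 1.629]
force: [-0.1, 0.3, -0.6]
width: 13.2
clock: 15.25
eef_pos: [606.9, -122.1, 129.3]
tool_rot: [3.141, -0.0, 1.62]
force: [0.0, 0.2, 0.6]
width: 12.8
[ 20.  -68.3]
plate pos [  63.  -116.9] z 129.3 yaw 1.620 t 15.2 -> tool cm [ 0.38 -4.3   8.23]
[ 0.30662583  0.71419854 -0.25131306  1.69694443  0.23841982  0.7602809
 -0.01001524]
```

View pics/s10.png

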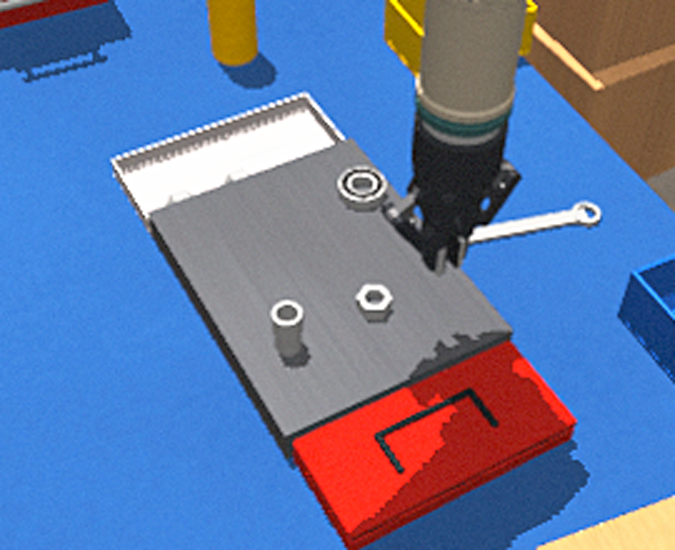

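Nut A is at plate (20,-68), between the socket and the bearing's lane. I'll go behind it and push toward the tray.

```bash
python3 -m crank '[{"x":0.2,"y":-2.1,"z":0,"spin":0},{"x":0,"y":-2.2,"z":2,"spin":0},{"x":0,"y":0,"z":2.5,"spin":0},{"x":0,"y":0,"z":2.5,"spin":0},{"x":0,"y":0,"z":1,"spin":0}]'
python3 -m crank '[{"x":0,"y":0,"z":0,"spin":0},{"x":0,"y":0,"z":0,"spin":0}]'
python3 -c "
from h import *
go(20,-113,47);go(20,165,47)"
```

```text
clock: 15.8
eef_pos: [562.3, -122.0, 47.5]
tool_rot: [-3.139, -0.0, 1.622]
force: [0.1, -0.3, 1.3]
width: 12.6
clock: 16.0
eef_pos: [564.3, -122.0, 49.9]
tool_rot: [3.141, 0.0, 1.623]
force: [0.5, 0.3, -0.4]
width: 12.9
plate pos [  20.5 -114.7] z 49.9 yaw 1.623 t 16.0 -> tool cm [ 0.17 -0.05  0.29]
plate pos [  20.5 -114.7] z 49.9 yaw 1.623 t 16.0 -> tool cm [27.97 -0.    0.28]
```

```bash
python3 -m crank '[{"x":1,"y":0,"z":0.2,"spin":0},{"x":1.3,"y":0,"z":0,"spin":0},{"x":1.3,"y":0,"z":0,"spin":0},{"x":1.3,"y":0,"z":0,"spin":0},{"x":1.3,"y":0,"z":0,"spin":0}]'
python3 -m crank '[{"x":1.3,"y":0,"z":0,"spin":0},{"x":1.3,"y":0,"z":0,"spin":0},{"x":1.3,"y":0,"z":0,"spin":0},{"x":1.3,"y":0,"z":0,"spin":0},{"x":1.3,"y":0,"z":0,"spin":0}]'
python3 -c "
from h import *
go(16,165,47)
cv2.imwrite('pics/s11.png',cv2.resize(vision.get_image('side')[100:320,130:400],None,fx=2.5,fy=2.5,interpolation=2))"
```

```text
clock: 16.5
eef_pos: [560.3, -58.5, 47.6]
tool_rot: [3.141, -0.0, 1.625]
force: [0.1, -0.6, 0.4]
width: 13.0
clock: 17.0
eef_pos: [556.7, 5.9, 47.3]
tool_rot: [-3.142, -0.0, 1.624]
force: [0.3, -0.2, 0.4]
width: 13.1
plate pos [19.4 13.4] z 47.3 yaw 1.624 t 17.0 -> tool cm [15.16 -0.31  0.03]
```

View pics/s11.png

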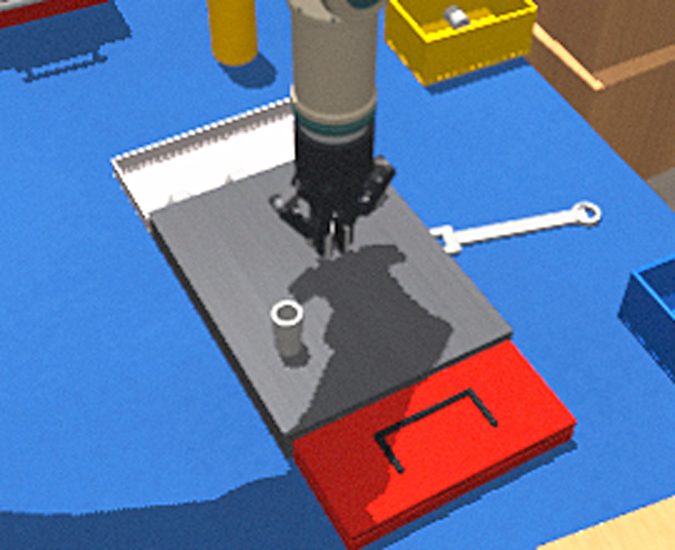

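Nut A isn't visible and should be just ahead of the fingers. The socket hasn't moved. I'll keep pushing.

```bash
python3 -m crank '[{"x":1.3,"y":-0.1,"z":0,"spin":0},{"x":1.3,"y":-0.1,"z":0,"spin":0},{"x":1.3,"y":-0.1,"z":0,"spin":0},{"x":1.3,"y":0,"z":0,"spin":0},{"x":1.3,"y":0,"z":0,"spin":0}]'
python3 -m crank '[{"x":1.3,"y":0,"z":0,"spin":0},{"x":1.3,"y":0,"z":0,"spin":0},{"x":1.3,"y":0,"z":0,"spin":0},{"x":1.3,"y":0,"z":0,"spin":0},{"x":1.3,"y":0,"z":0,"spin":0}]'
python3 -m crank '[{"x":1.3,"y":0,"z":0,"spin":0},{"x":0.9,"y":0,"z":0,"spin":0},{"x":0,"y":0,"z":0,"spin":0}]'
python3 -m crank '[{"x":0,"y":0,"z":-3,"spin":0},{"x":0,"y":0,"z":-4,"spin":0},{"x":-4,"y":0,"z":-4,"spin":0},{"x":-5,"y":0,"z":0,"spin":0},{"x":-5,"y":0,"z":0,"spin":0}]'
python3 -m crank '[{"x":-5,"y":0,"z":-1,"spin":0},{"x":-5,"y":0,"z":-1,"spin":0},{"x":-5,"y":0,"z":0,"spin":0},{"x":0,"y":0,"z":0,"spin":0},{"x":0,"y":0,"z":0,"spin":0}]'
python3 -c "
from h import *
go(16,165,47)
cv2.imwrite('pics/s12.png',cv2.resize(vision.get_image('side')[100:320,130:400],None,fx=2.5,fy=2.5,interpolation=2))
cv2.imwrite('pics/t12.png',cv2.resize(vision.get_image('top')[165:280,180:380],None,fx=4,fy=4,interpolation=2))"
```

```text
clock: 17.55
eef_pos: [550.2, 70.7, 47.3]
tool_rot: [-3.141, -0.0, 1.624]
force: [0.5, 0.5, 0.3]
width: 12.7
clock: 18.05
eef_pos: [546.9, 135.5, 47.4]
tool_rot: [3.142, -0.0, 1.624]
force: [-0.2, -0.1, 0.7]
width: 12.9
clock: 18.35
eef_pos: [545.6, 158.7, 47.4]
tool_rot: [3.141, -0.001, 1.626]
force: [-0.8, -0.6, 1.6]
width: 12.8
clock: 18.85
eef_pos: [553.8, 19.5, 154.3]
tool_rot: [3.138, 0.001, 1.625]
force: [1.2, -0.8, 0.0]
width: 12.7
clock: 19.35
eef_pos: [560.0, -129.3, 172.1]
tool_rot: [-3.141, 0.001, 1.619]
force: [-0.5, 1.7, -0.0]
width: 12.9
plate pos [  15.8 -121.8] z 172.1 yaw 1.619 t 19.4 -> tool cm [28.68 -0.07 12.49]
```

View pics/s12.png

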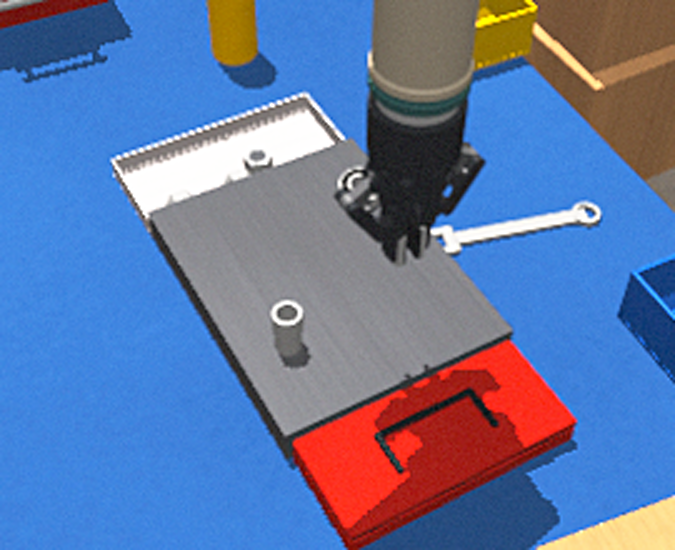

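View pics/t12.png

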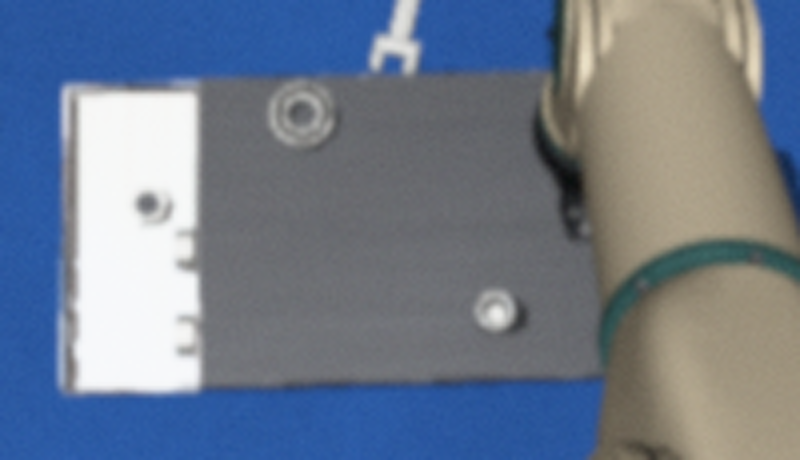

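Run:
```python
from h import *
f=lambda x,y,z:toP(at("top",(180+x/4-.4,165+y/4-.4),z))
for p in((176,250),(176,336),(200,250),(187,335),(150,205)): print(p,f(*p,36),f(*p,19),f(*p,11))
im=vision.get_image("top")[210:265,190:240]
cv2.imwrite("pics/t13.png",cv2.resize(im,None,fx=10,fy=10,interpolation=2))
im=vision.get_image("side")[130:200,170:270]
cv2.imwrite("pics/s13.png",cv2.resize(im,None,fx=8,fy=8,interpolation=2))
for cam in("top","side"):
  for n in ("nut_1_mid","bearing_mid","socket_mid"):
    for r in vision.place_of(n,cam):
        if r['score']>.3: print(cam,n,round(r['score'],2),np.round(r['point']))
```

```text
(176, 250) [-14.1 178.9] [-11.6 181.1] [-10.5 182.2]
(176, 336) [-82.8 178.9] [-81.2 181.1] [-80.5 182.1]
(200, 250) [-14.6 159.8] [-12.1 161.7] [-10.9 162.7]
(187, 335) [-82.2 170.2] [-80.6 172.3] [-79.9 173.3]
(150, 205) [ 22.8 199.7] [ 25.8 202.3] [ 27.3 203.4]
top nut_1_mid 0.64 [219. 213.]
top bearing_mid 0.47 [251. 193.]
top socket_mid 0.63 [303. 242.]
side nut_1_mid 0.62 [231. 164.]
side bearing_mid 0.5 [273. 178.]
side socket_mid 0.69 [248. 234.]
```

View pics/t13.png

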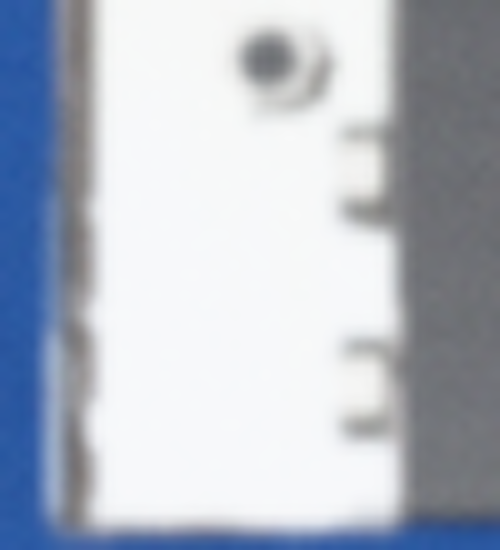

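View pics/s13.png

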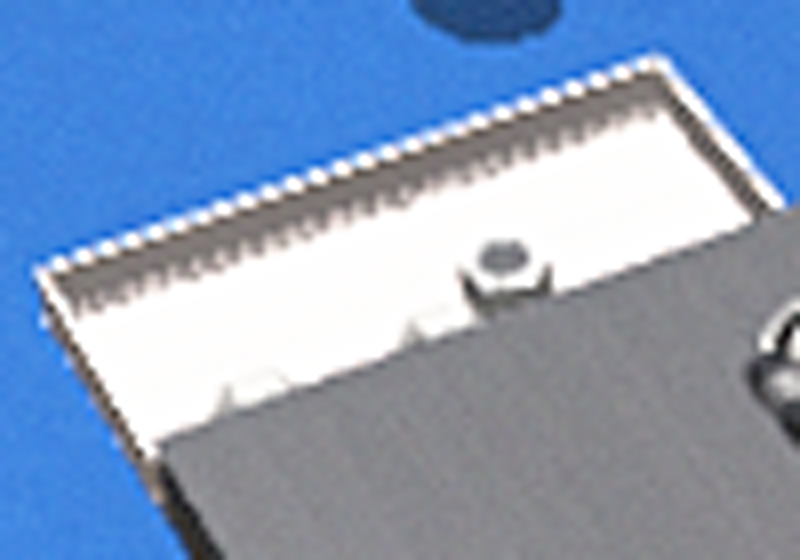

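The close-ups show nut A flat on the tray floor at plate (26,203). Nuts B and C stand on edge against the tray's plate-side wall. Their faces span about 164–180 mm in plate y, so their centres are at roughly tray y = -44, inside the -51 limit. The bearing at (301,114) and socket at (496,310) show at the same pixels as at the start. I'll check the bystanders and then hand in.

Run:
```python
from h import *
im=vision.get_image("top"); ref=cv2.imread("pics/top0.png")
for n,(x0,y0,x1,y1) in dict(spray=(120,165,175,215),jar=(390,245,432,280),carton=(390,172,465,235),wrench=(268,122,300,184),bear=(242,182,270,206),sock=(294,234,314,252)).items():
    T=ref[y0:y1,x0:x1]; r=cv2.matchTemplate(im[y0-6:y1+6,x0-6:x1+6],T,cv2.TM_CCOEFF_NORMED)
    _,v,_,l=cv2.minMaxLoc(r); print(n,round(v,3),l[0]-6,l[1]-6)
im2=vision.get_image("top"); print(cv2.absdiff(im,im2)[210:265,190:240].max(), ctrl.read_state()['force'])
cv2.imwrite("pics/t14.png",im2)
```

```text
spray 0.999 0 0
jar 0.961 0 0
carton 0.999 0 0
wrench 0.999 0 0
bear 0.996 0 0
sock 0.998 0 0
8 [-0.12348948 -0.37581783 -0.09121221]
```

View pics/t14.png

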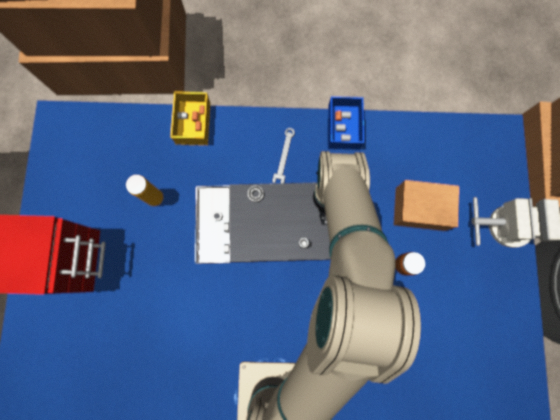

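The full top view shows all three nuts in the tray, near (219,216), (226,227) and (226,248). Nothing else has moved, and the arm is clear.

```bash
python3 -c "
from cell import ctrl
print(ctrl.finish_job())"
```

```text
the job is handed in; nothing more can be done
None
```

All three nuts are in the tray and the job is handed in, with about 20 s of the 67 s used. I pushed two straight over the edge, and swept the third sideways first to clear the bearing.

- **Nuts:** in the last pictures the third nut lies flat on the tray floor. The other two stand on edge against the plate-side wall, with their centres about 7 mm inside the tray's y limit. Two pictures in a row showed no movement in the tray.
- **Socket, bearing and bystanders:** matching against the first picture found no shift in the socket, bearing, spray can, jar, wrench or carton. The jar's match was a little lower (0.96) because the arm partly covers it in that view.
- **Robot:** it was clear of everything, with the wrist force near zero.
- **Disagreements:** the networks missed most of the nuts and mislabelled some things at the start. I took positions from the pictures by hand instead; for the nuts and the bearing the two cameras agreed to about 1 mm, and for the socket to about 4 mm.

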